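# Fit the jigsaw front panels into a sloping console

## Robot

A 6-joint arm with a two-finger parallel gripper is mounted at the origin on the work surface. World frame = base frame: x ahead of the robot, y to its left, z up, the work surface at z = 0. Lengths are in mm, angles in rad, forces in N, time in s.
With the tool pointing down it reaches from about 350 to 775 mm from the base axis. Payload 7.3 kg.
Tool frame: the origin (TCP) lies midway between the tips of the shut fingers; the grasp point (between the pads) lies 19 mm behind it; z points along the fingers, y is the line along which they close (so a half turn about z gives the same grasp; the last joint's range is limited). The gripper opens to 92 mm and grips with 3 to 60 N. Pads are 19 mm wide; open, the fingers measure 130 mm over their backs; the gripper's body (75 mm by 190 mm) begins 47 mm behind the grasp point.
Start: joints at [1.199, 0.342, 1.524, -0, 1.275, -0.146], TCP at [117.524, 511.696, 226.741] pointing down, gripper open.
Joint ranges: [-2.53, 2.53], [-0.77, 2.02], [0.04, 2.7], [-1, 4.14], [0.28, 2.66], [-3.11, 3.11]. Speed limits (rad/s): [2.57, 2.57, 3.14, 3.14, 3.14, 3.14].

## Interface

Orientations are given as a 3x3 rotation matrix whose columns are the frame's x, y, z axes.
In Python, from rig import env gives the robot as it stands.
- The arm moves only by the tool play_rows, never from a script. Its argument "rows" is a list of rows, each an object with "offset": the shift along the tool's x, y, z in cm, a list of three; "spin": the turn about the tool's z in degrees; "jaw": the opening, from 0 (shut) to 1 (fully open). In form: [{"offset": [x, y, z], "spin": spin, "jaw": jaw}, ...]. A call has 1 to 12 rows; each row is the pose to reach, as a shift and turn from the pose commanded when the call began, along the tool's axes at that moment; what a row does not reach only later rows make up. A row lasts 1/8 s, in which the tool goes at most 62.5 mm and 10.7 degrees, less where a joint would pass 70% of its speed; a pose out of reach is approached as far as the arm can. A call with a gripper value outside its range is refused whole. The fingers move at their own pace and stop on an object; the grip force is fixed at half the most. Time passes only in rows, so rows that repeat a pose let the fingers close. It gives the time, the measured TCP pose, the force, the opening and the grip force at its end, in the units of the state.
- env.sense(): the state, without advancing time (a new reading comes with each control period).
- env.grab_frame(name): name is "scene" or "top"; returns a dict with "image" (384x512x3 uint8, red, green, blue), "K" (3x3 intrinsics, pixels), "rvec" (rotation vector, rad) and "tvec" (3), from world to camera coordinates, as OpenCV has them. Camera axes: x right, y down, z forward; pixel columns grow to the right and rows downward; lengths in mm; the calibration is good to about 2 mm. A picture is of the moment at which its call begins. There is no depth.
- env.close_job(): hands the job in; it is judged then, once.
Trained networks look in the newest picture that a camera, given by its name, has taken for a name from the list of things; names that differ only in an ending like _2 or _b are one class to them, and where a whole thing is asked for, a point or a joint stands for the part that bears it (a point fixed in the world has none). Each returns a list of dicts, best first, with "p" (0 to 1); they miss things now and then, are a little off and sometimes report something else, mostly with a low value. They report only what shows in the picture. A call takes as long as a camera call. They do not tell look-alikes from the thing itself.
- env.look_for(thing, camera): "rect" ([left, top, right, bottom] in pixels, round what is visible of it).
- env.masks_of(thing, camera): "region" (384x512 bool, what is visible of it) and "rect" ([left, top, right, bottom] in pixels, round what is visible of it).
The state is a dict: "time": time; "joints": joint angles; "joint_vel": joint speeds; "joint_torque": joint torques, N m; "eef_pos": TCP position; "orientation": TCP orientation; "ft_force": force on the tool from outside, world axes, zero at the start; "wrist_torque": the same for the moment, N m; "grip_width": finger opening in mm; "grasp_force": force on a finger pad.
Only numpy, scipy, OpenCV 4.12 (cv2) and the standard library are available. Lean on these libraries where they do the work, as an engineer would, in place of code of your own. Each camera call takes 0.05 s, during which the arm holds its last target. There are 200 camera calls.

## Task

Finish the front of the green sloping console: set its hinged screen, which is leaning forward over the front, upright, and fit the two loose jigsaw-edged panels (the keypad and the selector switch) into the openings whose outline they match, so that each lies flush with the front, its dovetails interlocked. Do not push the screwdriver, glue bottle or bowl about.

Things in the scene. Friction and masses are not known exactly. Their poses are not given: they have to be found in the camera images.
- console: Green box fixed to the bench, 244 mm wide (y), x from -79 (front) to +105 mm (back); origin under it on the bench, x to its back, y to its left, z up. Its front edge is 40 mm high; from there the front slopes up at 30 degrees to a rear deck 130 mm high, where the screen is hinged. In the slope is a recess 9 mm deep, 200 mm wide, with a solid floor: the panels' places, below a fitted strip.
- strip (a point): Middle of the strip that already fills the upper 40 mm of the recess, on its surface; axes as keypad_seat. A display on it is 4 mm proud. Its lower edge has a dovetail tab (12 mm long, neck 18, end 26 mm) 50 mm left (+y) of the middle, pointing down into the keypad panel's place, and a matching socket 50 mm right of it for the selector panel's tab.
- keypad_mid (a point): Keypad panel: a loose green board 96 (x) by 100 (y) by 9 mm with, in the middle of its top, a black keypad block 60 (x) by 51 (y) by 14 mm tall to hold it by. Point: centre of the block, 16 mm above the underside; z square to the board, up. Dovetail socket 12 mm deep in the middle of its +x edge, tab 14 mm long in the middle of its -y edge. 0.1 to 0.2 kg. Starts flat on the bench.
- selector_mid (a point): Selector panel: a like board with a rigid bar handle (does not turn) in its middle, 44 (x) by 15 (y) mm, top 24 mm above the board, on a collar 52 mm across, 4 mm tall. Point: centre of the handle, 21 mm above the underside; z up. Dovetail tab 12 mm long in the middle of its +x edge, socket 14 mm deep in the middle of its +y edge for the keypad panel's tab. 0.1 to 0.2 kg. Starts flat on the bench.
- keypad_seat (a point): Where keypad_mid comes when its panel is home (left place): 7 mm off the sloping front. Fixed to the console: x up the slope (to the back), y to the console's left, z out of the slope, 30 degrees from vertical towards the front; the panel's axes must match. The gap round each panel is 1.2 mm a side; the lower 3 mm of a panel's edges is eased 2 mm inwards as a lead-in.
- selector_seat (a point): Where selector_mid comes when its panel is home (right place): 12 mm off the sloping front, same axes as keypad_seat; the panel's axes must match.
- screen (a joint): Angle of the hinged screen: 0 = upright, positive = leaning forward over the console's front, range -0.5 to 1.2. A stiff friction hinge (0.35 N m) holds it wherever it is left.
- screen_hinge (a point): Middle of the screen's hinge axis, which runs along the console's y; fixed, 139 mm above the bench; axes as the console's.
- screen_edge (a point): Middle of the screen's free upper edge, 121 mm from the hinge axis. The screen is a black slab 200 mm wide, 14 mm thick, 115 mm high, its lower edge 6 mm above the hinge axis. The axes move with it: z from hinge to free edge, y along the hinge, x square to the slab, to its back.
- screwdriver: Bystander: a screwdriver 200 mm long up to 30 mm thick, lying on the bench in front of the console; origin under its middle, x along it.
- glue: Bystander: a white glue bottle, 52 mm in diameter and 150 mm tall, standing on the bench; origin under its middle.
- bowl: Bystander: a yellow printed bowl, 90 mm across and 45 mm high, on the bench; origin under its middle.
- power_supply: Obstacle fixed to the bench on the left: a grey bench power supply, 200 mm (x) by 90 mm (y), 140 mm tall; origin under its middle.
- tool_caddy: Obstacle fixed to the bench on the right: an open plywood tool holder, 200 mm (x) by 90 mm (y), 85 mm tall, with tool handles standing in it up to 140 mm; origin under its middle.
Things that resemble listed ones, but are neither listed nor needed, are in the scene too. Leave any blue or red look-alike of the part that bears selector_mid alone.

How it is judged (in metres and radians):
At the end, for the whole second after the job is handed in: Each panel lies home in its own place in the console's front: within 3.5 mm of its place along the slope, 2 mm of flush, square to the front within 2.3 degrees and not twisted by more than 3.4 degrees, and the screen stands within 8 degrees of upright (x of keypad_mid in the frame of keypad_seat between -0.0035 and 0.0035 m and y of keypad_mid in the frame of keypad_seat between -0.0035 and 0.0035 m and z of keypad_mid in the frame of keypad_seat between -0.002 and 0.002 m and angle between the z axis of keypad_mid and the z axis of keypad_seat, either way round below 0.04 rad and angle between the x axis of keypad_mid and the x axis of keypad_seat, either way round below 0.06 rad and x of selector_mid in the frame of selector_seat between -0.0035 and 0.0035 m and y of selector_mid in the frame of selector_seat between -0.0035 and 0.0035 m and z of selector_mid in the frame of selector_seat between -0.002 and 0.002 m and angle between the z axis of selector_mid and the z axis of selector_seat, either way round below 0.04 rad and angle between the x axis of selector_mid and the x axis of selector_seat, either way round below 0.06 rad and value of joint screen between -0.14 and 0.14 rad); the robot touches nothing.
It fails at once if the screwdriver is pushed more than 25 mm from where it stood (distance of screwdriver from where it was at the start of the episode above 0.025 m).
It fails at once if the glue bottle is pushed more than 25 mm from where it stood or tipped over (distance of glue from where it was at the start of the episode above 0.025 m or angle between glue's own z axis and vertical above 0.6 rad).
It fails at once if the bowl is pushed more than 25 mm from where it stood (distance of bowl from where it was at the start of the episode above 0.025 m).
It also fails if it takes over 72 s, if anything falls off the work surface, if the arm or the gripper's body presses on something with over 40 N, if the wrist force passes 120 N, or if a joint passes its speed limit or range.

## Working session

There is one attempt and no reset: what is moved stays moved. The work goes in short steps, Python scripts to look and compute and a tool call to move; the robot and the scene stay as the last step left them, time stands still between calls to the robot, and variables do not carry over. Pictures are saved under pics/ and viewed, at most 10 in all, crops included, and the job is handed in when it is done.

Besides the shell and the picture viewer there is one more tool, called as name(argument=value, ...), one argument or row to a line, values as JSON. play_rows: Moves the arm, as the interface text tells. Its arguments: {"type":"object","properties":{"rows":{"type":"array","items":{"type":"object","properties":{"offset":{"type":"array","items":{"type":"number"}},"spin":{"type":"number"},"jaw":{"type":"number"}}}}},"required":["rows"]}

```bash
ls; mkdir -p pics; python3 - <<'E'
from rig import env
import cv2,numpy as np
s=env.sense();print({k:np.round(v,3).tolist() for k,v in s.items()})
ims=[]
for n in("scene","top"):
    f=env.grab_frame(n);print(n,f["K"].tolist(),np.round(f["rvec"],4).tolist(),np.round(f["tvec"],2).tolist())
    cv2.imwrite(f"pics/{n}0.png",cv2.resize(f["image"][:,:,::-1],(800,600),interpolation=cv2.INTER_CUBIC))
    for t in("console","keypad_mid","selector_mid","screen","screen_edge","screwdriver","glue","bowl","power_supply","tool_caddy"):
        print(t,[(np.round(r["rect"]).tolist(),round(r["p"],2)) for r in env.look_for(t,n)])
E
```

```text
pics
{'time': 0.0, 'joints': [1.199, 0.343, 1.525, -0.0, 1.275, -0.146], 'joint_vel': [0.001, 0.0, -0.001, 0.002, 0.002, 0.002], 'joint_torque': [0.001, -43.124, -24.422, 0.072, 0.056, -0.0], 'eef_pos': [117.368, 511.311, 226.067], 'orientation': [[-0.975, 0.224, -0.001], [0.224, 0.975, -0.001], [0.0, -0.001, -1.0]], 'ft_force': [0.058, -1.346, 0.24], 'wrist_torque': [-0.015, 0.019, 0.055], 'grasp_force': 0.0, 'grip_width': 91.665}
scene [[420.71955223046405, 0.0, 255.77189350220928], [0.0, 420.71955223046405, 196.27487081748342], [0.0, 0.0, 1.0]] [2.3468, 0.8028, -0.2793] [-414.74, -151.32, 1739.35]
console [([216.0, 188.0, 308.0, 276.0], 0.62)]
keypad_mid [([151.0, 266.0, 192.0, 299.0], 0.98), ([82.0, 285.0, 155.0, 356.0], 0.55)]
selector_mid [([250.0, 144.0, 280.0, 165.0], 0.7), ([332.0, 164.0, 365.0, 182.0], 0.56), ([288.0, 159.0, 318.0, 174.0], 0.55), ([218.0, 222.0, 254.0, 253.0], 0.5)]
screen [([238.0, 182.0, 303.0, 247.0], 0.94), ([230.0, 291.0, 257.0, 318.0], 0.7)]
screen_edge [([240.0, 185.0, 300.0, 245.0], 0.7), ([219.0, 187.0, 307.0, 275.0], 0.39)]
screwdriver [([211.0, 2
[... 470 characters left out ...]
3.0, 146.0, 305.0, 220.0], 0.58)]
keypad_mid [([336.0, 205.0, 362.0, 232.0], 0.56)]
selector_mid [([170.0, 229.0, 195.0, 260.0], 0.96), ([131.0, 151.0, 165.0, 181.0], 0.64), ([232.0, 150.0, 306.0, 217.0], 0.61), ([156.0, 192.0, 186.0, 218.0], 0.59)]
screen [([243.0, 152.0, 298.0, 183.0], 0.82), ([155.0, 190.0, 185.0, 218.0], 0.65)]
screen_edge [([239.0, 150.0, 299.0, 182.0], 0.57)]
screwdriver [([154.0, 192.0, 185.0, 219.0], 0.74), ([260.0, 209.0, 269.0, 235.0], 0.63)]
glue [([173.0, 152.0, 191.0, 171.0], 0.51)]
bowl [([318.0, 143.0, 341.0, 168.0], 0.64), ([230.0, 155.0, 302.0, 215.0], 0.28)]
power_supply [([89.0, 180.0, 129.0, 238.0], 0.59)]
tool_caddy [([383.0, 191.0, 419.0, 246.0], 0.71)]
```

View pics/scene0.png

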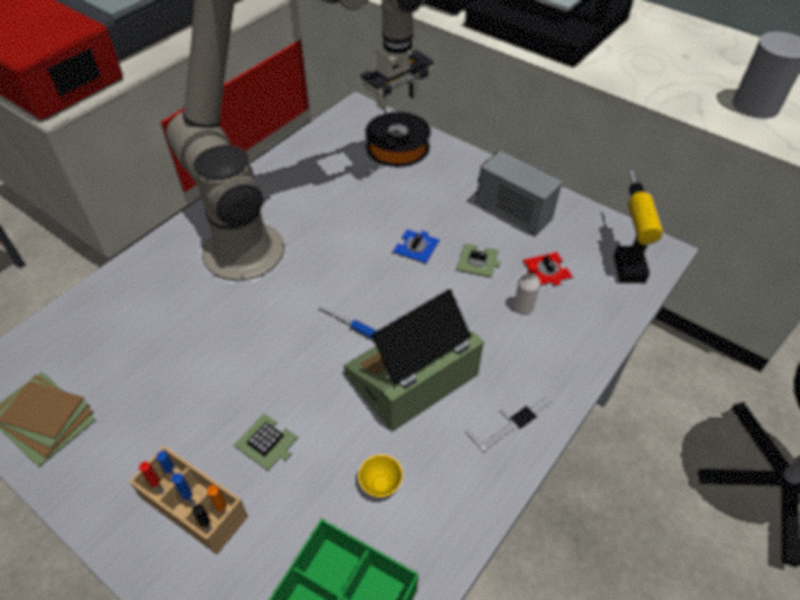

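View pics/top0.png

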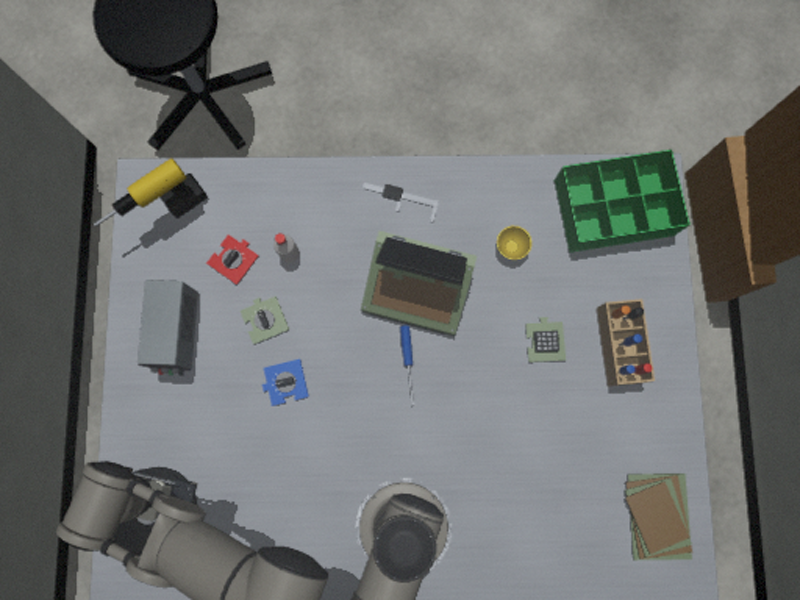

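Scene view: the console sits ahead of the robot with its screen leaning forward, the green selector is to its left between the blue and red copies, and the keypad is to its right. Top view (800 px scale): selector (265,320), keypad (546,341), console (418,285), screwdriver (406,360), glue (285,245), bowl (514,243).

```bash
cat > h.py <<'E'
from rig import env
import cv2,numpy as np
def frame(n):
    f=env.grab_frame(n);f["rvec"]=np.array(f["rvec"],float);f["tvec"]=np.array(f["tvec"],float);return f
def proj(f,P):
    return cv2.projectPoints(np.float64(P).reshape(-1,1,3),f["rvec"],f["tvec"],f["K"],None)[0].reshape(-1,2)
def unproj(f,uv,z):
    R=cv2.Rodrigues(f["rvec"])[0];C=-R.T@f["tvec"]
    d=R.T@np.linalg.inv(f["K"])@np.array([uv[0],uv[1],1.]);return C+d*(z-C[2])/d[2]
def crop(f,r,s):
    l,t,rr,b=r;return cv2.resize(f["image"][t:b,l:rr,::-1],None,fx=s,fy=s,interpolation=cv2.INTER_CUBIC)
E
python3 - <<'E'
from h import *
f=frame("top");g=frame("scene")
np.savez("f0.npz",top=f["image"],scene=g["image"])
a=[crop(f,(150,184,190,224),7),crop(f,(328,198,368,238),7)]
b=crop(f,(225,140,315,224),6)
im=np.zeros((560,800,3),np.uint8);im[:280,:280]=a[0];im[280:560,:280]=a[1]
b=b[:560,:520];im[:b.shape[0],280:280+b.shape[1]]=b
cv2.imwrite("pics/c1.png",im)
for n,F in(("top",f),("scene",g)):
    R=cv2.Rodrigues(F["rvec"])[0];print(n,"cam at",(-R.T@F["tvec"]).round(),R[2].round(2))
for n,uv,z in(("sel",(169.6,204.8),9),("key",(349.4,218),9),("blue",(183,244),9),("con",(267.5,182),80),("glue",(180,157),150),("bowl",(329,155),45),("sd",(260,230),10)):print(n,unproj(f,uv,z).round())
E
```

```text
top cam at [ 244.    9. 1741.] [ 0.17 -0.   -0.99]
scene cam at [1066. -711. 1256.] [-0.38  0.5  -0.78]
sel [508. 342.   9.]
key [ 448. -367.    9.]
blue [353. 287.   9.]
con [581. -44.  80.]
glue [665. 281. 150.]
bowl [ 695. -290.   45.]
sd [404. -14.  10.]
```

View pics/c1.png

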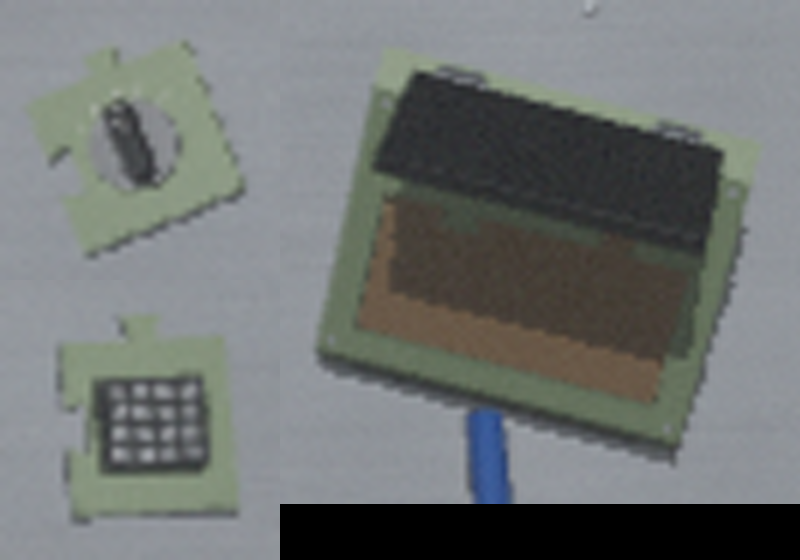

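Crops: selector (upper left) has its tab up-left and socket at left, so its yaw is about +20°. The keypad (lower left) has its socket at left and tab up, so its yaw is about +90°. The console is turned about -14°, and the screen covers the upper half of the recess.

```bash
cat >> h.py <<'E'
from scipy.optimize import minimize
def board(kind):
    X,Y=48,50
    if kind=="key": # socket +x (12), tab -y (14)
        p=[(X,-Y),(X,-9),(X-12,-13),(X-12,13),(X,9),(X,Y),(-X,Y),(-X,-Y),(-9,-Y),(-13,-Y-14),(13,-Y-14),(9,-Y)]
    else:           # tab +x, socket +y (14)
        p=[(X,-Y),(X,-9),(X+12,-13),(X+12,13),(X,9),(X,Y),(9,Y),(13,Y-14),(-13,Y-14),(-9,Y),(-X,Y),(-X,-Y)]
    return np.array(p,float)
def greenness(im):
    a=cv2.cvtColor(im,cv2.COLOR_RGB2LAB).astype(float);return a[:,:,2]-a[:,:,1]  # b-a: green/yellow high
def fit(f,kind,p0,z=9.,s=8):
    P=board(kind);g=greenness(f["image"]);c=proj(f,[[p0[0],p0[1],z]])[0].astype(int);h=24
    x0,y0=c[0]-h,c[1]-h;G=g[y0:y0+2*h,x0:x0+2*h];bg=np.median(G[:6]);top=np.percentile(G,97)
    W=np.clip((G-bg)/(top-bg),0,1)
    yy,xx=np.mgrid[:2*h,:2*h]
    def ren(q):
        cs,sn=np.cos(q[2]),np.sin(q[2]);XY=np.c_[P@[cs,-sn]+q[0],P@[sn,cs]+q[1],np.full(len(P),z)]
        uv=(proj(f,XY)-[x0,y0]+.5)*s-.5
        m=np.zeros((2*h*s,2*h*s),np.uint8);cv2.fillPoly(m,[np.round(uv*16).astype(np.int32)],255,cv2.LINE_AA,4)
        return cv2.GaussianBlur(cv2.resize(m,(2*h,2*h),interpolation=cv2.INTER_AREA)/255.,(0,0),.6),XY
    def cost(q):
        m,XY=ren(q);cc=proj(f,[[q[0],q[1],z]])[0]-[x0,y0]
        w=np.hypot(xx-cc[0],yy-cc[1])>9.5   # ignore the knob/keypad
        return ((m-W)**2*w).sum()
    best=min((minimize(cost,[p0[0]+dx,p0[1],p0[2]+da],method="Nelder-Mead",options=dict(initial_simplex=[[p0[0]+dx,p0[1],p0[2]+da],[p0[0]+dx+6,p0[1],p0[2]+da],[p0[0]+dx,p0[1]+6,p0[2]+da],[p0[0]+dx,p0[1],p0[2]+da+.08]],xatol=.02,fatol=1e-4)) for dx in(-4,4) for da in(-.08,.08)),key=lambda r:r.fun)
    return best.x,best.fun
E
python3 - <<'E'
from h import *
d=np.load("f0.npz");f=frame("top");g=frame("scene")
for k,p0 in(("sel",(508,342,.37)),("key",(448,-367,1.55))):
    for F in(f,g):
        q,c=fit(F,k,p0);print(k,q[:2].round(1),np.degrees(q[2]).round(2),round(c,2))
C=[unproj(f,u,z) for u,z in(((232,198.3),40),((290.8,213.3),40),((241.7,148.3),130),((304.2,163.3),130))]
C=np.array(C);print(C.round(1));
fr=C[1]-C[0];print("yaw",np.degrees(np.arctan2(fr[0],-fr[1])),np.degrees(np.arctan2((C[3]-C[2])[0],-(C[3]-C[2])[1])),np.linalg.norm(fr[:2]),np.linalg.norm((C[3]-C[2])[:2]))
fm=(C[0]+C[1])/2;bm=(C[2]+C[3])/2;print(fm,bm,np.linalg.norm((bm-fm)[:2]),np.degrees(np.arctan2(*(bm-fm)[[1,0]])))
# screen edge front corners (free edge)
s=env.sense();print(s["time"],s["eef_pos"].round(1) if hasattr(s["eef_pos"],"round") else s["eef_pos"])
E
```

```text
sel [509.4 345.4] 22.62 11.79
sel [512.  344.6] 22.45 8.88
key [ 447.2 -364.4] 92.69 11.45
key [ 449.5 -363.7] 91.75 39.86
[[ 526.1   94.    40. ]
 [ 465.  -133.6   40. ]
 [ 701.5   52.9  130. ]
 [ 641.2 -180.7  130. ]]
yaw -15.02693312309426 -14.463702944065266 235.67497669456984 241.17762388607946
[495.53753632 -19.77670338  40.        ] [671.3549606  -63.91352898 130.        ] 181.27279457812313 -14.092195514323251
1.3 [117.5 511.7 226.7]
```

play_rows(
  rows=[
    {"offset": [-52, -43.4, 2.4], "spin": 1.4, "jaw": 0},
    {"offset": [-52, -43.4, 2.4], "spin": 1.4, "jaw": 0},
    {"offset": [-52, -43.4, 2.4], "spin": 1.4, "jaw": 0},
    {"offset": [-52, -43.4, 2.4], "spin": 1.4, "jaw": 0},
    {"offset": [-52, -43.4, 2.4], "spin": 1.4, "jaw": 0},
    {"offset": [-52, -43.4, 2.4], "spin": 1.4, "jaw": 0},
    {"offset": [-52, -43.4, 2.4], "spin": 1.4, "jaw": 0},
    {"offset": [-52, -43.4, 2.4], "spin": 1.4, "jaw": 0},
    {"offset": [-52, -43.4, 2.4], "spin": 1.4, "jaw": 0},
    {"offset": [-52, -43.4, 2.4], "spin": 1.4, "jaw": 0},
    {"offset": [-52, -43.4, 2.4], "spin": 1.4, "jaw": 0},
    {"offset": [-52, -43.4, 2.4], "spin": 1.4, "jaw": 0},
  ],
)

```text
time: 2.8
eef_pos: [528.6, -30.6, 202.0]
orientation: [[-0.968, 0.252, 0.0], [0.252, 0.968, -0.0], [-0.0, -0.0, -1.0]]
ft_force: [-0.1, 0.6, 0.4]
grip_width: 0.1
grasp_force: 0.0
```

play_rows(
  rows=[
    {"offset": [-2.5, 0, 0], "spin": 0, "jaw": 0},
    {"offset": [-5, 0, 0], "spin": 0, "jaw": 0},
    {"offset": [-7, 0, 0], "spin": 0, "jaw": 0},
    {"offset": [-8.5, 0, 0], "spin": 0, "jaw": 0},
    {"offset": [-10, 0, 0], "spin": 0, "jaw": 0},
    {"offset": [-10.5, 0, 0], "spin": 0, "jaw": 0},
    {"offset": [-10.5, 0, 0], "spin": 0, "jaw": 0},
  ],
)

```text
time: 3.68
eef_pos: [628.7, -53.0, 202.6]
orientation: [[-0.969, 0.247, -0.0], [0.247, 0.969, 0.0], [0.0, 0.0, -1.0]]
ft_force: [-0.1, 1.1, 0.3]
grip_width: 0.5
grasp_force: 0.2
```

```bash
python3 - <<'E'
from h import *
f=frame("scene");g=frame("top")
im=np.hstack([crop(f,(205,150,325,280),4)[:520],crop(g,(230,130,310,225),4)[:520] if 0 else cv2.resize(crop(g,(230,125,310,225),4),(320,400))[:400].repeat(1,0) if 0 else np.vstack([crop(g,(230,125,310,225),4),np.zeros((120,320,3),np.uint8)])])
cv2.imwrite("pics/c2.png",im)
E
```

```text
(no output)
```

View pics/c2.png

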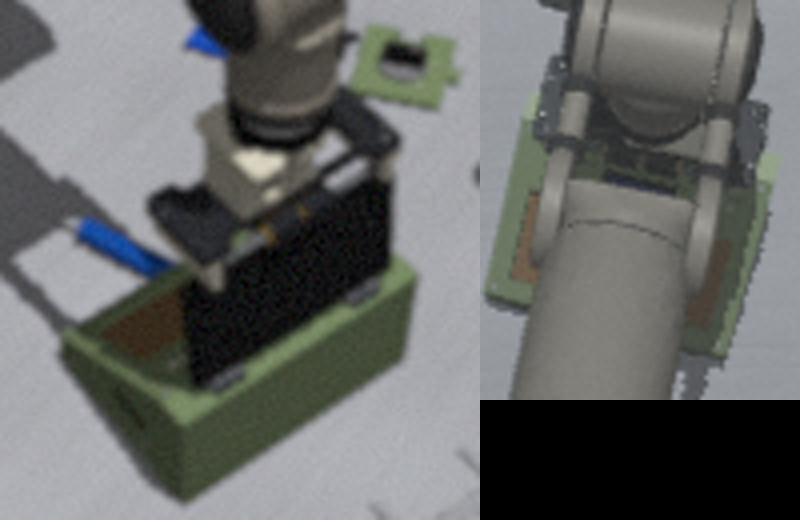

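Scene crop: the screen now stands close to upright against the fingers, with its top-left corner near (190,265) and bottom-left near (200,385). Next I retract and go over the selector.

play_rows(
  rows=[
    {"offset": [4, 0, 0], "spin": 0, "jaw": 0},
    {"offset": [8, 3, -1], "spin": -5, "jaw": 1},
    {"offset": [21.2, 35.6, 0], "spin": -36.8, "jaw": 1},
    {"offset": [21.2, 35.6, 0], "spin": -36.8, "jaw": 1},
    {"offset": [21.2, 35.6, 0], "spin": -36.8, "jaw": 1},
    {"offset": [21.2, 35.6, 0], "spin": -36.8, "jaw": 1},
    {"offset": [21.2, 35.6, 0], "spin": -36.8, "jaw": 1},
    {"offset": [21.2, 35.6, 0], "spin": -36.8, "jaw": 1},
    {"offset": [21.2, 35.6, 5], "spin": -36.8, "jaw": 1},
    {"offset": [21.2, 35.6, 10], "spin": -36.8, "jaw": 1},
    {"offset": [21.2, 35.6, 10], "spin": -36.8, "jaw": 1},
  ],
)

```text
time: 5.15
eef_pos: [509.0, 342.5, 99.2]
orientation: [[-0.924, -0.382, -0.007], [-0.382, 0.924, -0.004], [0.008, -0.001, -1.0]]
ft_force: [-0.5, -0.4, 0.3]
grip_width: 90.9
grasp_force: 0.0
```

```bash
python3 - <<'E'
from h import *
f=frame("top");g=frame("scene");np.savez("f1.npz",top=f["image"],scene=g["image"])
cv2.imwrite("pics/c3.png",np.hstack([crop(f,(228,142,308,224),7)[:574],cv2.resize(crop(g,(212,180,312,290),2),None,fx=1.15,fy=1.15,interpolation=cv2.INTER_CUBIC) if 0 else np.zeros((574,1,3),np.uint8)]))
s=env.sense();print(np.round(s["eef_pos"],1),np.round(s["orientation"],3).tolist(),s["time"],np.round(s["joints"],2))
E
```

```text
[512.3 343.9 104.1] [[-0.924, -0.382, 0.001], [-0.382, 0.924, 0.001], [-0.002, 0.0, -1.0]] 5.25 [ 0.47  0.62  1.42  0.    1.1  -1.5 ]
```

View pics/c3.png

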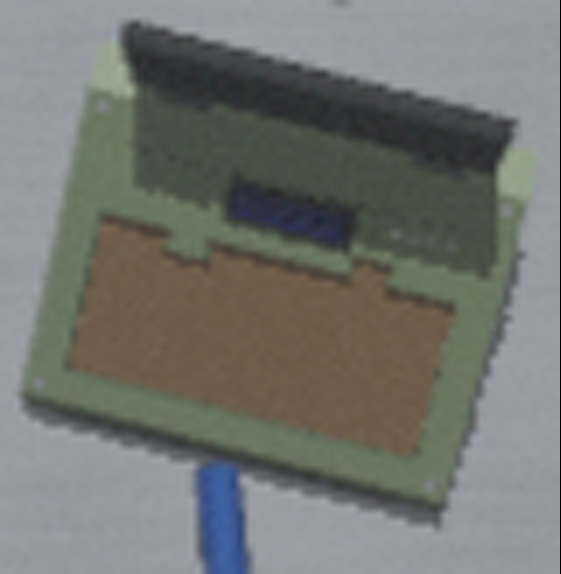

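Top crop: the screen is upright at the back, the brown recess is clear, and the strip's tab is near (188,255) and its socket near (370,270). I'll fit the recess and check the screen angle.

```bash
cat >> h.py <<'E'
def slope(con,u,y,n):   # con=(X,Y,yaw): console origin; u along slope from front edge, n out of the slope
    c,s=np.cos(con[2]),np.sin(con[2]);a=np.pi/6
    x=-79+u*np.cos(a)-n*np.sin(a);z=40+u*np.sin(a)+n*np.cos(a)
    return np.array([con[0]+c*x-s*y,con[1]+s*x+c*y,z])
E
python3 - <<'E'
from h import *
from scipy.optimize import least_squares
f=frame("top");g=frame("scene")
im=f["image"].astype(float);B=im[:,:,0]-im[:,:,1]   # red-green: brown +
x0,y0,w,h=228,160,80,60
G=cv2.cvtColor(f["image"],cv2.COLOR_RGB2LAB).astype(float)[y0:y0+h,x0:x0+w,1]
W=np.clip((G-np.percentile(G,15))/(np.percentile(G,90)-np.percentile(G,15)),0,1)
def poly(q,u0=22):
    L=96;lo=-9
    P=[(u0,-100,lo),(u0+L,-100,0),(u0+L,-59,0),(u0+L+12,-63,0),(u0+L+12,-37,0),(u0+L,-41,0),(u0+L,41,0),(u0+L-12,37,0),(u0+L-12,63,0),(u0+L,59,0),(u0+L,100,0),(u0,100,lo)]
    return np.array([slope(q,*p) for p in P])
def ren(q,u0):
    s=8;uv=(proj(f,poly(q,u0))-[x0,y0]+.5)*s-.5
    m=np.zeros((h*s,w*s),np.uint8);cv2.fillPoly(m,[np.round(uv*16).astype(np.int32)],255,cv2.LINE_AA,4)
    return cv2.GaussianBlur(cv2.resize(m,(w,h),interpolation=cv2.INTER_AREA)/255.,(0,0),.6)
for u0 in(18,22,26):
    p=np.array([571,-38.6,np.radians(-14.4)])
    r=minimize(lambda q:((ren(q,u0)-W)**2).sum(),p,method="Nelder-Mead",options=dict(initial_simplex=[p,p+[6,0,0],p+[0,6,0],p+[0,0,.05]],xatol=.01,fatol=1e-4))
    q=r.x;print(u0,q[:2].round(1),np.degrees(q[2]).round(2),round(r.fun,2),"front corners px",proj(f,[slope(q,0,122,0),slope(q,0,-122,0)]).round(1).tolist(),"sel seat",slope(q,u0+48,-50,12).round(1),"key seat",slope(q,u0+48,50,7).round(1))
    if u0==22:con=q
print(con.tolist())
def scr(hx,th,c):
    Z=np.array([np.sin(-th),np.cos(th)]);Xd=np.array([np.cos(th),np.sin(th)])
    out=[]
    for (y,xx,zz) in c:
        x=hx+Z[0]*zz+Xd[0]*xx;z=139+Z[1]*zz+Xd[1]*xx
        cs,sn=np.cos(con[2]),np.sin(con[2]);out.append([con[0]+cs*x-sn*y,con[1]+sn*x+cs*y,z])
    return np.array(out)
def res(v):
    a=proj(f,scr(*v,[(100,7,121),(-100,7,121)]))-[[246.1,145.1],[301.9,159.4]]
    b=proj(g,scr(*v,[(100,7,6),(-100,7,6),(100,7,121)]))-[[301.3,217],[255,246.3],[302,195]]
    return np.r_[a[:,1],b.ravel()]
r=least_squares(res,[88,.1]);print("hx,theta",r.x,r.fun.round(1))
E
```

```text
18 [572.7 -38. ] -15.54 890.57 front corners px [[230.3, 197.5], [291.0, 213.6]] sel seat [532.5 -78.7  83.4] key seat [561.7  16.9  79.1]
22 [568.7 -37. ] -15.61 892.02 front corners px [[230.0, 198.5], [290.8, 214.6]] sel seat [531.7 -78.6  85.4] key seat [561.1  17.   81.1]
26 [565.5 -35.9] -15.54 893.08 front corners px [[229.7, 199.3], [290.5, 215.4]] sel seat [531.9 -78.5  87.4] key seat [561.1  17.2  83.1]
[568.6777452728912, -37.044327231746536, -0.2724565944462477]
hx,theta [92.78923508  0.11044868] [-0.8 -0.6  1.1 -0.5 -1.7  1.2  1.  -3.2]
```

```bash
cat > con.py <<'E'
from h import *
f=frame("top")
im=f["image"].astype(float);x0,y0,w,h=228,160,80,60
G=(im[:,:,0]-im[:,:,1])[y0:y0+h,x0:x0+w]
bg=0;W=np.clip(G/np.percentile(G[G>8],50),0,1)
print(np.percentile(G,[5,25,50,75,95]))
def poly(q,u0,L=96):
    lo=-9
    P=[(u0,-100,lo),(u0+L,-100,0),(u0+L,-59,0),(u0+L+12,-63,0),(u0+L+12,-37,0),(u0+L,-41,0),(u0+L,41,0),(u0+L-12,37,0),(u0+L-12,63,0),(u0+L,59,0),(u0+L,100,0),(u0,100,lo)]
    return np.array([slope(q,*p) for p in P])
def ren(q,u0):
    s=8;uv=(proj(f,poly(q,u0))-[x0,y0]+.5)*s-.5
    m=np.zeros((h*s,w*s),np.uint8);cv2.fillPoly(m,[np.round(uv*16).astype(np.int32)],255,cv2.LINE_AA,4)
    return cv2.GaussianBlur(cv2.resize(m,(w,h),interpolation=cv2.INTER_AREA)/255.,(0,0),.6)
for u0 in(18,22,26):
    p=np.array([571,-38.6,np.radians(-14.4)])
    r=minimize(lambda q:((ren(q,u0)-W)**2).sum(),p,method="Nelder-Mead",options=dict(initial_simplex=[p,p+[6,0,0],p+[0,6,0],p+[0,0,.05]],xatol=.01,fatol=1e-4))
    q=r.x;print(u0,q[:2].round(1),np.degrees(q[2]).round(2),round(r.fun,2),"front corners px",proj(f,[slope(q,0,122,0),slope(q,0,-122,0)]).round(1).tolist(),"sel seat",slope(q,u0+48,-50,12).round(1),"key seat",slope(q,u0+48,50,7).round(1))
E
python3 con.py
```

```text
[-14.  -8.  -4.  -1.  17.]
18 [572.5 -37.9] -15.38 37.18 front corners px [[230.3, 197.7], [291.1, 213.6]] sel seat [532.4 -78.7  83.4] key seat [561.3  17.1  79.1]
22 [568.6 -37.4] -15.51 38.96 front corners px [[230.1, 198.6], [290.9, 214.6]] sel seat [531.7 -79.   85.4] key seat [560.9  16.7  81.1]
26 [564.9 -36. ] -15.12 41.96 front corners px [[229.8, 199.7], [290.7, 215.4]] sel seat [531.7 -78.8  87.4] key seat [560.2  17.1  83.1]
```

play_rows(
  rows=[
    {"offset": [0, 0, 5], "spin": 0, "jaw": 1},
    {"offset": [0, 0, 8.2], "spin": 0, "jaw": 1},
    {"offset": [0, 0, 8.2], "spin": 0, "jaw": 1},
  ],
)

```text
time: 5.78
eef_pos: [511.0, 343.2, 20.0]
orientation: [[-0.924, -0.382, -0.002], [-0.382, 0.924, -0.001], [0.003, -0.0, -1.0]]
ft_force: [-0.7, -1.0, 1.4]
grip_width: 91.9
grasp_force: 0.0
```

play_rows(
  rows=[
    {"offset": [0, 0, 0], "spin": 0, "jaw": 0},
    {"offset": [0, 0, 0], "spin": 0, "jaw": 0},
    {"offset": [0, 0, 0], "spin": 0, "jaw": 0},
    {"offset": [0, 0, 0], "spin": 0, "jaw": 0},
    {"offset": [0, 0, 0], "spin": 0, "jaw": 0},
    {"offset": [0, 0, 0], "spin": 0, "jaw": 0},
  ],
)

```text
time: 6.52
eef_pos: [511.6, 343.7, 20.7]
orientation: [[-0.924, -0.382, -0.0], [-0.382, 0.924, 0.0], [0.0, 0.0, -1.0]]
ft_force: [-0.1, 0.1, -1.1]
grip_width: 36.4
grasp_force: 0.0
```

play_rows(
  rows=[
    {"offset": [0, 0, 0], "spin": 0, "jaw": 0},
    {"offset": [0, 0, 0], "spin": 0, "jaw": 0},
    {"offset": [0, 0, 0], "spin": 0, "jaw": 0},
    {"offset": [0, 0, 0], "spin": 0, "jaw": 0},
    {"offset": [0, 0, 0], "spin": 0, "jaw": 0},
    {"offset": [0, 0, -3], "spin": 0, "jaw": 0},
    {"offset": [0, 0, -9], "spin": 0, "jaw": 0},
    {"offset": [0, 0, -15], "spin": 0, "jaw": 0},
    {"offset": [0, 0, -18], "spin": 0, "jaw": 0},
  ],
)

```text
time: 7.65
eef_pos: [512.6, 344.0, 204.5]
orientation: [[-0.924, -0.382, 0.005], [-0.382, 0.924, 0.002], [-0.005, 0.0, -1.0]]
ft_force: [0.7, 0.2, -2.5]
grip_width: 15.2
grasp_force: 30.0
```

play_rows(
  rows=[
    {"offset": [15.7, -40.6, 3], "spin": 37.8, "jaw": 0},
    {"offset": [15.7, -40.6, 3], "spin": 37.8, "jaw": 0},
    {"offset": [15.7, -40.6, 3], "spin": 37.8, "jaw": 0},
    {"offset": [15.7, -40.6, 3], "spin": 37.8, "jaw": 0},
    {"offset": [15.7, -40.6, 3], "spin": 37.8, "jaw": 0},
    {"offset": [15.7, -40.6, 3], "spin": 37.8, "jaw": 0},
    {"offset": [15.7, -40.6, 3], "spin": 37.8, "jaw": 0},
    {"offset": [15.7, -40.6, 3], "spin": 37.8, "jaw": 0},
    {"offset": [15.7, -40.6, 6], "spin": 37.8, "jaw": 0},
    {"offset": [15.7, -40.6, 6], "spin": 37.8, "jaw": 0},
  ],
)

```text
time: 8.9
eef_pos: [520.0, -90.3, 139.0]
orientation: [[-0.964, 0.264, -0.005], [0.264, 0.964, 0.002], [0.005, 0.0, -1.0]]
ft_force: [-1.0, 0.2, -1.8]
grip_width: 14.9
grasp_force: 30.0
```

play_rows(
  rows=[
    {"offset": [0, 0, 0.8], "spin": 0, "jaw": 0},
    {"offset": [0, 0, 1.3], "spin": 0, "jaw": 0},
    {"offset": [0, 0, 1.8], "spin": 0, "jaw": 0},
    {"offset": [0, 0, 2.3], "spin": 0, "jaw": 0},
    {"offset": [0, 0, 2.8], "spin": 0, "jaw": 0},
    {"offset": [0, 0, 3.2], "spin": 0, "jaw": 0},
    {"offset": [0, 0, 3.6], "spin": 0, "jaw": 0},
    {"offset": [0, 0, 3.6], "spin": 0, "jaw": 0},
  ],
)

```text
time: 9.9
eef_pos: [519.1, -90.6, 104.1]
orientation: [[-0.964, 0.264, -0.006], [0.264, 0.964, 0.002], [0.006, 0.0, -1.0]]
ft_force: [-9.1, 2.3, 3.9]
grip_width: 14.8
grasp_force: 30.0
```

play_rows(
  rows=[
    {"offset": [0, 0, 0.4], "spin": 0, "jaw": 0},
    {"offset": [0, 0, 0.8], "spin": 0, "jaw": 0},
    {"offset": [0, 0, 1.1], "spin": 0, "jaw": 0},
    {"offset": [0, 0, 1.3], "spin": 0, "jaw": 0},
    {"offset": [0, 0, 1.3], "spin": 0, "jaw": 0},
  ],
)

```text
time: 10.52
eef_pos: [519.2, -90.6, 91.1]
orientation: [[-0.964, 0.264, -0.006], [0.264, 0.964, 0.002], [0.006, 0.0, -1.0]]
ft_force: [-8.3, 2.3, 3.1]
grip_width: 14.6
grasp_force: 30.0
```

```bash
python3 - <<'E'
from h import *
f=frame("top");g=frame("scene")
cv2.imwrite("pics/c4.png",np.hstack([crop(f,(228,142,308,224),5),crop(g,(205,180,283,262),5)]))
E
```

```text
(no output)
```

View pics/c4.png

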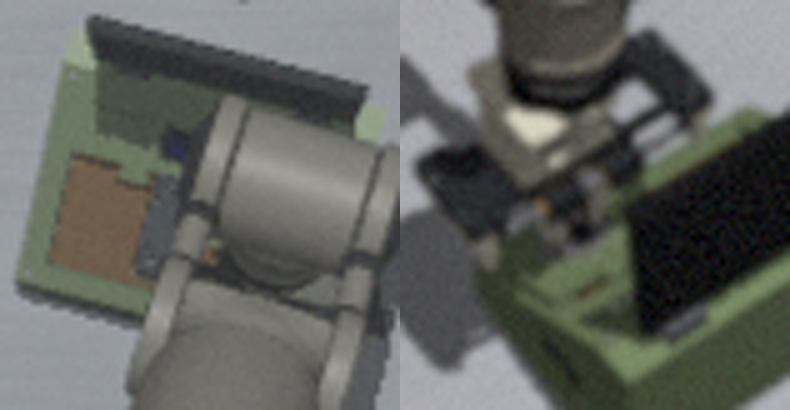

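Crops: the gripper covers the panel in the top view. In the scene view the panel leans on the slope near (590,230). I'll lower further until the force says it lies flat.

play_rows(
  rows=[
    {"offset": [0, 0, 0.2], "spin": 0, "jaw": 0},
    {"offset": [0, 0, 0.4], "spin": 0, "jaw": 0},
    {"offset": [0, 0, 0.4], "spin": 0, "jaw": 0},
  ],
)

```text
time: 11.0
eef_pos: [519.7, -90.7, 87.3]
orientation: [[-0.964, 0.264, -0.004], [0.264, 0.964, 0.002], [0.005, 0.0, -1.0]]
ft_force: [-6.7, 3.3, 2.0]
grip_width: 15.0
grasp_force: 30.0
```

play_rows(
  rows=[
    {"offset": [0, 0, 0.2], "spin": 0, "jaw": 0},
    {"offset": [0, 0, 0.4], "spin": 0, "jaw": 0},
    {"offset": [0, 0, 0.4], "spin": 0, "jaw": 0},
  ],
)

```text
time: 11.38
eef_pos: [520.1, -90.8, 86.8]
orientation: [[-0.964, 0.264, -0.002], [0.264, 0.964, 0.001], [0.002, 0.0, -1.0]]
ft_force: [-16.8, 5.2, 31.4]
grip_width: 15.1
grasp_force: 30.0
```

play_rows(
  rows=[
    {"offset": [0.35, 0, -0.6], "spin": 0, "jaw": 0},
    {"offset": [0.45, 0, -0.8], "spin": 0, "jaw": 0},
    {"offset": [0.45, 1.5, -0.8], "spin": 0, "jaw": 0},
    {"offset": [0.45, 1.5, -0.8], "spin": 0, "jaw": 0},
    {"offset": [0.45, 1.5, -0.8], "spin": 0, "jaw": 0},
  ],
)

```text
time: 12.0
eef_pos: [521.3, -75.5, 91.3]
orientation: [[-0.965, 0.264, -0.001], [0.264, 0.965, 0.0], [0.001, -0.0, -1.0]]
ft_force: [-0.3, -0.1, -2.0]
grip_width: 14.9
grasp_force: 30.0
```

```bash
python3 - <<'E'
from rig import env
import numpy as np
s=env.sense();print(np.round(s["eef_pos"],1),np.round(s["ft_force"],1),s["time"])
E
```

```text
[521.3 -75.5  91.3] [-0.3 -0.1 -2. ] 12.0
```

play_rows(
  rows=[
    {"offset": [-0.26, 0, -0.15], "spin": 0, "jaw": 0},
    {"offset": [-0.46, 0, 0.2], "spin": 0, "jaw": 0},
    {"offset": [-0.61, 0, 0.46], "spin": 0, "jaw": 0},
    {"offset": [-0.71, 0, 0.63], "spin": 0, "jaw": 0},
    {"offset": [-0.81, 0, 0.8], "spin": 0, "jaw": 0},
    {"offset": [-0.81, 0, 0.8], "spin": 0, "jaw": 0},
  ],
)

```text
time: 12.75
eef_pos: [530.5, -78.0, 85.3]
orientation: [[-0.964, 0.264, 0.004], [0.264, 0.964, -0.0], [-0.004, 0.001, -1.0]]
ft_force: [-0.8, 1.3, 10.3]
grip_width: 15.2
grasp_force: 30.0
```

play_rows(
  rows=[
    {"offset": [0, 0, 0], "spin": 0, "jaw": 0},
    {"offset": [-0.1, 0, 0.17], "spin": 0, "jaw": 0},
    {"offset": [-0.2, 0, 0.35], "spin": 0, "jaw": 0},
    {"offset": [-0.2, 0, 0.35], "spin": 0, "jaw": 0},
    {"offset": [-0.2, 0, 0.35], "spin": 0, "jaw": 0},
  ],
)

```text
time: 13.38
eef_pos: [531.5, -78.3, 84.3]
orientation: [[-0.965, 0.264, 0.003], [0.264, 0.965, -0.001], [-0.003, 0.0, -1.0]]
ft_force: [-11.3, 4.6, 33.6]
grip_width: 15.0
grasp_force: 30.1
```

play_rows(
  rows=[
    {"offset": [-0.16, 0, -0.35], "spin": 0, "jaw": 0},
    {"offset": [-0.26, 0, -0.15], "spin": 0, "jaw": 0},
    {"offset": [-0.3, 0, 0], "spin": 0, "jaw": 0},
    {"offset": [-0.3, 0, 0], "spin": 0, "jaw": 0},
  ],
)

```text
time: 13.88
eef_pos: [532.6, -78.5, 83.7]
orientation: [[-0.965, 0.264, -0.001], [0.264, 0.965, 0.001], [0.001, 0.0, -1.0]]
ft_force: [-15.1, 5.0, 35.1]
grip_width: 14.9
grasp_force: 30.1
```

play_rows(
  rows=[
    {"offset": [-0.1, 0, -0.2], "spin": 0, "jaw": 1},
    {"offset": [-0.1, 0, -0.2], "spin": 0, "jaw": 1},
    {"offset": [-0.1, 0, -4], "spin": 0, "jaw": 1},
    {"offset": [0, -1, -9], "spin": 2, "jaw": 1},
    {"offset": [0.6, -29.8, -9], "spin": 72.5, "jaw": 1},
    {"offset": [0.6, -29.8, -9], "spin": 72.5, "jaw": 1},
    {"offset": [0.6, -29.8, -9], "spin": 72.5, "jaw": 1},
    {"offset": [0.6, -29.8, -9], "spin": 72.5, "jaw": 1},
    {"offset": [0.6, -29.8, -5], "spin": 72.5, "jaw": 1},
    {"offset": [0.6, -29.8, -2.6], "spin": 72.5, "jaw": 1},
    {"offset": [0.6, -29.8, -2.6], "spin": 72.5, "jaw": 1},
    {"offset": [0.6, -29.8, -2.6], "spin": 72.5, "jaw": 1},
  ],
)

```text
time: 15.38
eef_pos: [449.2, -365.3, 105.8]
orientation: [[-0.038, 0.999, -0.0], [0.999, 0.038, 0.0], [0.0, -0.0, -1.0]]
ft_force: [0.0, -0.2, 0.5]
grip_width: 91.8
grasp_force: 0.0
```

```bash
python3 - <<'E'
from h import *
f=frame("top")
s=env.sense();print(np.round(s["eef_pos"],1),np.round(s["orientation"],3).tolist(),s["time"],np.round(s["joints"],2))
q,c=fit(f,"sel",(0,0,0)) if 0 else (0,0)
cv2.imwrite("pics/c5.png",crop(f,(228,142,308,224),7))
E
```

```text
[ 449.5 -365.4  106.2] [[-0.04, 0.999, 0.0], [0.999, 0.04, -0.0], [-0.0, 0.0, -1.0]] 15.425 [-0.81  0.56  1.53  0.    1.05 -0.85]
```

View pics/c5.png

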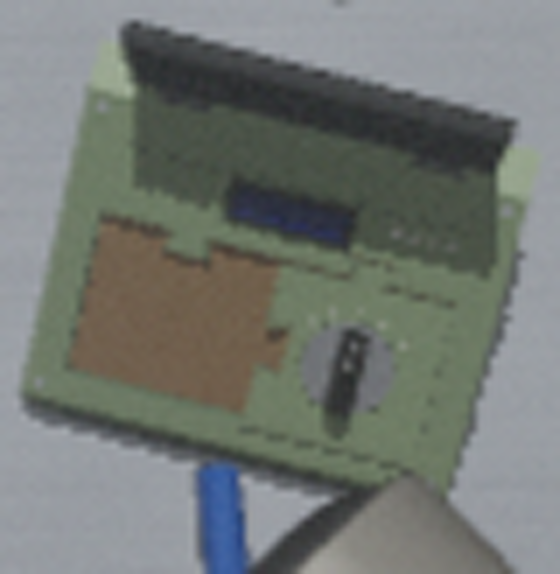

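Top crop: the selector lies in its place with even gaps, its tab in the strip's socket near (370,265), and the left place is free. Next I grip the keypad.

play_rows(
  rows=[
    {"offset": [0.13, 0, 5], "spin": 0, "jaw": 1},
    {"offset": [0.13, 0, 9.05], "spin": 0, "jaw": 1},
    {"offset": [0.13, 0, 9.05], "spin": 0, "jaw": 1},
    {"offset": [0.13, 0, 9.05], "spin": 0, "jaw": 0.2},
    {"offset": [0.13, 0, 9.05], "spin": 0, "jaw": 0.2},
    {"offset": [0.13, 0, 9.05], "spin": 0, "jaw": 0.2},
    {"offset": [0.13, 0, 9.05], "spin": 0, "jaw": 0.2},
    {"offset": [0.13, 0, 9.05], "spin": 0, "jaw": 0.2},
    {"offset": [0.13, 0, 9.05], "spin": 0, "jaw": 0.2},
    {"offset": [0.13, 0, 9.05], "spin": 0, "jaw": 0.2},
  ],
)

```text
time: 16.68
eef_pos: [449.2, -363.9, 16.1]
orientation: [[-0.038, 0.999, 0.0], [0.999, 0.038, -0.0], [-0.0, 0.0, -1.0]]
ft_force: [-1.2, 0.8, 5.2]
grip_width: 50.6
grasp_force: 30.0
```

play_rows(
  rows=[
    {"offset": [0, 0, -3], "spin": 0, "jaw": 0.2},
    {"offset": [0, 0, -9], "spin": 10, "jaw": 0.2},
    {"offset": [0, 0, -15], "spin": 20, "jaw": 0.2},
    {"offset": [3, 1, -20], "spin": 31, "jaw": 0.2},
    {"offset": [8, 2.6, -20], "spin": 41, "jaw": 0.2},
    {"offset": [13, 4.2, -20], "spin": 52, "jaw": 0.2},
    {"offset": [19, 6.2, -20], "spin": 62, "jaw": 0.2},
    {"offset": [25, 8.1, -20], "spin": 73, "jaw": 0.2},
    {"offset": [31, 10.1, -20], "spin": 83, "jaw": 0.2},
    {"offset": [36, 11.7, -20], "spin": 94, "jaw": 0.2},
    {"offset": [39.2, 12.7, -20], "spin": 104, "jaw": 0.2},
    {"offset": [39.2, 12.7, -16], "spin": 107.6, "jaw": 0.2},
  ],
)

```text
time: 18.18
eef_pos: [563.8, 36.3, 177.4]
orientation: [[0.964, -0.266, 0.007], [-0.266, -0.964, 0.001], [0.007, -0.002, -1.0]]
ft_force: [-0.0, -1.3, -1.6]
grip_width: 50.6
grasp_force: 30.0
```

```bash
python3 - <<'E'
from rig import env
import numpy as np
env.grab_frame("top");env.grab_frame("top");env.grab_frame("top")
s=env.sense();print(np.round(s["eef_pos"],1),np.round(s["orientation"],3).tolist(),np.round(s["ft_force"],1),s["time"],s["grip_width"])
E
```

```text
[559.8  33.1 173.7] [[0.965, -0.264, -0.006], [-0.264, -0.965, 0.001], [-0.006, 0.001, -1.0]] [-0.3 -1.4 -1.2] 18.325 50.31915941223136
```

play_rows(
  rows=[
    {"offset": [0.1, 0, 4.0], "spin": 0, "jaw": 0.2},
    {"offset": [0.1, 0, 5.2], "spin": 0, "jaw": 0.2},
    {"offset": [0.1, 0, 5.7], "spin": 0, "jaw": 0.2},
    {"offset": [0.1, 0, 6.2], "spin": 0, "jaw": 0.2},
    {"offset": [0.1, 0, 6.7], "spin": 0, "jaw": 0.2},
    {"offset": [0.1, 0, 7.2], "spin": 0, "jaw": 0.2},
    {"offset": [0.1, 0, 7.7], "spin": 0, "jaw": 0.2},
    {"offset": [0.1, 0, 8.1], "spin": 0, "jaw": 0.2},
    {"offset": [0.1, 0, 8.4], "spin": 0, "jaw": 0.2},
    {"offset": [0.1, 0, 8.4], "spin": 0, "jaw": 0.2},
  ],
)

```text
time: 19.58
eef_pos: [561.0, 32.8, 91.7]
orientation: [[0.964, -0.266, -0.003], [-0.266, -0.964, 0.0], [-0.003, 0.0, -1.0]]
ft_force: [-6.0, 1.6, 2.1]
grip_width: 50.3
grasp_force: 30.0
```

play_rows(
  rows=[
    {"offset": [0, 0, 0.25], "spin": 0, "jaw": 0.2},
    {"offset": [0, 0, 0.5], "spin": 0, "jaw": 0.2},
    {"offset": [0, 0, 0.7], "spin": 0, "jaw": 0.2},
    {"offset": [0, 0, 0.7], "spin": 0, "jaw": 0.2},
  ],
)

```text
time: 20.08
eef_pos: [561.5, 32.7, 86.4]
orientation: [[0.964, -0.266, -0.001], [-0.266, -0.964, 0.0], [-0.001, 0.0, -1.0]]
ft_force: [-8.4, -0.1, 12.9]
grip_width: 50.5
grasp_force: 30.0
```

play_rows(
  rows=[
    {"offset": [0, 0, 0.2], "spin": 0, "jaw": 0.2},
    {"offset": [0, 0, 0.2], "spin": 0, "jaw": 0.2},
  ],
)

```text
time: 20.32
eef_pos: [561.6, 32.6, 86.0]
orientation: [[0.964, -0.266, 0.0], [-0.266, -0.964, -0.0], [0.0, 0.0, -1.0]]
ft_force: [-14.0, -0.8, 24.8]
grip_width: 50.7
grasp_force: 30.1
```

play_rows(
  rows=[
    {"offset": [-0.2, 0, -0.35], "spin": 0, "jaw": 0.2},
    {"offset": [-0.4, 0, -0.7], "spin": 0, "jaw": 0.2},
    {"offset": [-0.4, 1.5, -0.7], "spin": 0, "jaw": 0.2},
    {"offset": [-0.4, 1.5, -0.7], "spin": 0, "jaw": 0.2},
    {"offset": [-0.4, 1.5, -0.7], "spin": 0, "jaw": 0.2},
    {"offset": [-0.4, 1.5, -0.7], "spin": 0, "jaw": 0.2},
  ],
)

```text
time: 21.08
eef_pos: [554.5, 19.1, 89.5]
orientation: [[0.964, -0.266, -0.0], [-0.266, -0.964, 0.0], [-0.0, -0.0, -1.0]]
ft_force: [0.0, -0.2, -1.2]
grip_width: 50.4
grasp_force: 30.0
```

play_rows(
  rows=[
    {"offset": [0.3, 0, 0.29], "spin": 0, "jaw": 0.2},
    {"offset": [0.45, 0, 0.55], "spin": 0, "jaw": 0.2},
    {"offset": [0.55, 0, 0.72], "spin": 0, "jaw": 0.2},
    {"offset": [0.55, 0, 0.72], "spin": 0, "jaw": 0.2},
    {"offset": [0.55, 0, 0.72], "spin": 0, "jaw": 0.2},
  ],
)

```text
time: 21.7
eef_pos: [559.8, 17.6, 82.6]
orientation: [[0.964, -0.266, 0.0], [-0.266, -0.964, 0.0], [-0.0, -0.0, -1.0]]
ft_force: [0.3, -1.1, -1.4]
grip_width: 50.5
grasp_force: 30.0
```

play_rows(
  rows=[
    {"offset": [0.1, 0, 0.17], "spin": 0, "jaw": 0.2},
    {"offset": [0.2, 0, 0.35], "spin": 0, "jaw": 0.2},
    {"offset": [0.3, 0, 0.52], "spin": 0, "jaw": 0.2},
    {"offset": [0.3, 0, 0.52], "spin": 0, "jaw": 0.2},
    {"offset": [0.3, 0, 0.52], "spin": 0, "jaw": 0.2},
  ],
)

```text
time: 22.32
eef_pos: [562.1, 17.1, 78.4]
orientation: [[0.964, -0.266, -0.001], [-0.266, -0.964, 0.0], [-0.001, 0.0, -1.0]]
ft_force: [-5.9, 2.8, 9.0]
grip_width: 50.8
grasp_force: 30.0
```

play_rows(
  rows=[
    {"offset": [0.1, 0, 0.2], "spin": 0, "jaw": 0.2},
    {"offset": [0.1, 0, 0.25], "spin": 0, "jaw": 0.2},
    {"offset": [0, 0, 0], "spin": 0, "jaw": 0.9},
    {"offset": [0, 0, 0], "spin": 0, "jaw": 0.9},
    {"offset": [0, 0, 0], "spin": 0, "jaw": 0.9},
    {"offset": [0, 0, -3], "spin": 0, "jaw": 0.9},
    {"offset": [0, 0, -8], "spin": 0, "jaw": 0},
    {"offset": [-4, 5, -8], "spin": 0, "jaw": 0},
    {"offset": [-4, 10, -5], "spin": 0, "jaw": 0},
  ],
)

```text
time: 23.45
eef_pos: [497.4, -69.2, 129.1]
orientation: [[0.965, -0.264, 0.005], [-0.264, -0.965, -0.001], [0.005, 0.0, -1.0]]
ft_force: [1.0, -0.6, 0.4]
grip_width: 57.0
grasp_force: 0.0
```

```bash
python3 - <<'E'
from rig import env
import numpy as np
[env.grab_frame("top") for _ in range(2)]
s=env.sense();print(np.round(s["eef_pos"],1),np.round(s["ft_force"],1),s["time"],s["grip_width"])
E
```

```text
[494.7 -71.8 125. ] [-0.   0.4 -0.2] 23.55 49.29206505138937
```

play_rows(
  rows=[
    {"offset": [2, 0, -0.5], "spin": 0, "jaw": 0},
    {"offset": [4, -0.2, -0.5], "spin": 0, "jaw": 0},
    {"offset": [4, -0.2, -0.5], "spin": 0, "jaw": 0},
    {"offset": [4, -0.2, -0.5], "spin": 0, "jaw": 0},
    {"offset": [4, -0.2, 0], "spin": 0, "jaw": 0},
    {"offset": [4, -0.2, 1], "spin": 0, "jaw": 0},
    {"offset": [4, -0.2, 1.5], "spin": 0, "jaw": 0},
    {"offset": [4, -0.2, 1.8], "spin": 0, "jaw": 0},
    {"offset": [4, -0.2, 2.0], "spin": 0, "jaw": 0},
    {"offset": [4, -0.2, 2.0], "spin": 0, "jaw": 0},
  ],
)

```text
time: 24.8
eef_pos: [536.6, -77.7, 107.3]
orientation: [[0.964, -0.266, -0.0], [-0.266, -0.964, 0.0], [-0.0, -0.0, -1.0]]
ft_force: [-0.3, -0.2, -0.5]
grip_width: 0.5
grasp_force: 0.0
```

play_rows(
  rows=[
    {"offset": [0, 0, 0.2], "spin": 0, "jaw": 0},
    {"offset": [0, 0, 0.4], "spin": 0, "jaw": 0},
    {"offset": [0, 0, 0.5], "spin": 0, "jaw": 0},
  ],
)

```text
time: 25.18
eef_pos: [537.3, -77.8, 105.2]
orientation: [[0.964, -0.266, 0.003], [-0.266, -0.964, -0.001], [0.003, 0.0, -1.0]]
ft_force: [-8.7, 1.3, 26.5]
grip_width: 0.6
grasp_force: 13.0
```

play_rows(
  rows=[
    {"offset": [0, 0, 0.1], "spin": 0, "jaw": 0},
    {"offset": [0, 0, 0.15], "spin": 0, "jaw": 0},
    {"offset": [0, 0, 0.15], "spin": 0, "jaw": 0},
  ],
)

```text
time: 25.55
eef_pos: [537.3, -77.8, 105.0]
orientation: [[0.964, -0.266, 0.004], [-0.266, -0.964, -0.001], [0.004, 0.0, -1.0]]
ft_force: [-10.3, 2.3, 30.8]
grip_width: 0.3
grasp_force: 15.4
```

play_rows(
  rows=[
    {"offset": [0, 0, -2], "spin": 0, "jaw": 0},
    {"offset": [0, 1, -2.2], "spin": -10, "jaw": 0},
    {"offset": [-0.5, 4, -2.2], "spin": -90, "jaw": 0},
    {"offset": [-0.5, 4, -2.2], "spin": -90, "jaw": 0},
    {"offset": [-0.5, 4, -2.2], "spin": -90, "jaw": 0},
    {"offset": [-0.5, 4, -2.2], "spin": -90, "jaw": 0},
    {"offset": [-0.5, 4, -2.2], "spin": -90, "jaw": 0},
    {"offset": [-0.5, 4, -2.2], "spin": -90, "jaw": 0},
    {"offset": [-0.5, 4, -2.2], "spin": -90, "jaw": 0},
    {"offset": [-0.5, 4, -1], "spin": -90, "jaw": 0},
    {"offset": [-0.5, 4, 1], "spin": -90, "jaw": 0},
    {"offset": [-0.5, 4, 1.3], "spin": -90, "jaw": 0},
  ],
)

```text
time: 27.05
eef_pos: [520.4, -114.6, 86.8]
orientation: [[0.266, 0.964, -0.002], [0.964, -0.266, 0.001], [0.0, -0.002, -1.0]]
ft_force: [0.5, 0.5, 0.6]
grip_width: 0.2
grasp_force: 0.0
```

play_rows(
  rows=[
    {"offset": [0, 0, 0.2], "spin": 0, "jaw": 0},
    {"offset": [0, 0, 0.4], "spin": 0, "jaw": 0},
    {"offset": [0, 0, 0.4], "spin": 0, "jaw": 0},
  ],
)

```text
time: 27.42
eef_pos: [521.4, -114.9, 84.1]
orientation: [[0.266, 0.964, 0.001], [0.964, -0.266, -0.0], [0.0, 0.001, -1.0]]
ft_force: [-0.3, -0.1, -0.4]
grip_width: 0.8
grasp_force: 0.0
```

play_rows(
  rows=[
    {"offset": [0, 0, 0.2], "spin": 0, "jaw": 0},
    {"offset": [0, 0, 0.4], "spin": 0, "jaw": 0},
    {"offset": [0, 0, 0.6], "spin": 0, "jaw": 0},
    {"offset": [0, 0, 0.6], "spin": 0, "jaw": 0},
  ],
)

```text
time: 27.92
eef_pos: [521.0, -114.8, 77.6]
orientation: [[0.266, 0.964, -0.0], [0.964, -0.266, 0.0], [0.0, -0.0, -1.0]]
ft_force: [-0.7, -0.5, -0.8]
grip_width: 0.3
grasp_force: 0.0
```

play_rows(
  rows=[
    {"offset": [0, 0, 0.2], "spin": 0, "jaw": 0},
    {"offset": [0, 0, 0.4], "spin": 0, "jaw": 0},
    {"offset": [0, 0, 0.4], "spin": 0, "jaw": 0},
  ],
)

```text
time: 28.3
eef_pos: [521.5, -115.0, 74.4]
orientation: [[0.266, 0.964, 0.001], [0.964, -0.266, -0.0], [-0.0, 0.001, -1.0]]
ft_force: [-0.7, 0.0, 5.2]
grip_width: 0.5
grasp_force: 2.4
```

play_rows(
  rows=[
    {"offset": [0, 0, 0.2], "spin": 0, "jaw": 0},
    {"offset": [0, 0, 0.25], "spin": 0, "jaw": 0},
    {"offset": [0, 0, 0.25], "spin": 0, "jaw": 0},
  ],
)

```text
time: 28.68
eef_pos: [521.9, -115.1, 72.1]
orientation: [[0.266, 0.964, 0.002], [0.964, -0.266, -0.001], [-0.0, 0.002, -1.0]]
ft_force: [-0.0, -0.2, 0.1]
grip_width: 0.2
grasp_force: 0.0
```

play_rows(
  rows=[
    {"offset": [0, 0, -1], "spin": 0, "jaw": 0},
    {"offset": [-2.2, 0, -1], "spin": 0, "jaw": 0},
    {"offset": [-2.2, 0, -0.5], "spin": 0, "jaw": 0},
    {"offset": [-2.2, 0, -0.25], "spin": 0, "jaw": 0},
    {"offset": [-2.2, 0, 0], "spin": 0, "jaw": 0},
    {"offset": [-2.2, 0, 0], "spin": 0, "jaw": 0},
  ],
)

```text
time: 29.42
eef_pos: [515.2, -135.6, 71.0]
orientation: [[0.266, 0.964, -0.001], [0.964, -0.266, 0.0], [0.0, -0.001, -1.0]]
ft_force: [-0.2, 0.1, 0.7]
grip_width: 0.2
grasp_force: 0.0
```

play_rows(
  rows=[
    {"offset": [0, 0, 0.2], "spin": 0, "jaw": 0},
    {"offset": [0, 0, 0.4], "spin": 0, "jaw": 0},
    {"offset": [0, 0, 0.4], "spin": 0, "jaw": 0},
  ],
)

```text
time: 29.8
eef_pos: [515.6, -135.8, 70.2]
orientation: [[0.266, 0.964, 0.002], [0.964, -0.266, -0.001], [-0.0, 0.002, -1.0]]
ft_force: [-7.2, 3.2, 24.7]
grip_width: 0.7
grasp_force: 12.7
```

play_rows(
  rows=[
    {"offset": [0, 0, -1], "spin": 0, "jaw": 0},
    {"offset": [2.2, 0, -1], "spin": 0, "jaw": 0},
    {"offset": [2.2, 0, -0.5], "spin": 0, "jaw": 0},
    {"offset": [2.2, 0, -0.2], "spin": 0, "jaw": 0},
    {"offset": [2.2, 0, 0], "spin": 0, "jaw": 0},
    {"offset": [2.2, 0, 0.1], "spin": 0, "jaw": 0},
    {"offset": [2.2, 0, 0.1], "spin": 0, "jaw": 0},
  ],
)

```text
time: 30.68
eef_pos: [521.4, -114.8, 69.9]
orientation: [[0.266, 0.964, 0.002], [0.964, -0.266, 0.0], [0.001, 0.002, -1.0]]
ft_force: [-10.7, 8.4, 35.4]
grip_width: 0.4
grasp_force: 18.1
```

play_rows(
  rows=[
    {"offset": [0, 0, -5.6], "spin": 0, "jaw": 0},
    {"offset": [3, 0, -6], "spin": 0, "jaw": 0},
    {"offset": [7.6, 0, -6], "spin": 0, "jaw": 0},
    {"offset": [7.6, 0, -3], "spin": 0, "jaw": 0},
    {"offset": [7.6, 0, -0.7], "spin": 0, "jaw": 0},
    {"offset": [7.6, 0, -0.4], "spin": 0, "jaw": 0},
    {"offset": [7.6, 0, -0.2], "spin": 0, "jaw": 0},
    {"offset": [7.6, 0, 0], "spin": 0, "jaw": 0},
    {"offset": [7.6, 0, 0], "spin": 0, "jaw": 0},
  ],
)

```text
time: 31.8
eef_pos: [540.7, -41.6, 69.4]
orientation: [[0.266, 0.964, -0.0], [0.964, -0.266, 0.001], [0.0, -0.0, -1.0]]
ft_force: [-11.9, 4.3, 30.1]
grip_width: 0.4
grasp_force: 16.4
```

play_rows(
  rows=[
    {"offset": [0, 0, -1], "spin": 0, "jaw": 0},
    {"offset": [0, -3, 0.8], "spin": 0, "jaw": 0},
    {"offset": [0, -3, 1.4], "spin": 0, "jaw": 0},
    {"offset": [0, -3, 1.7], "spin": 0, "jaw": 0},
    {"offset": [0, -3, 1.7], "spin": 0, "jaw": 0},
  ],
)

```text
time: 32.42
eef_pos: [509.9, -33.4, 51.0]
orientation: [[0.266, 0.964, -0.006], [0.964, -0.266, 0.001], [-0.001, -0.006, -1.0]]
ft_force: [-17.7, 3.6, 27.8]
grip_width: 0.4
grasp_force: 16.8
```

play_rows(
  rows=[
    {"offset": [0, 0, -1], "spin": 0, "jaw": 0},
    {"offset": [2.4, 3, -2.7], "spin": 0, "jaw": 0},
    {"offset": [2.4, 3, -2.2], "spin": 0, "jaw": 0},
    {"offset": [2.4, 3, -1.9], "spin": 0, "jaw": 0},
    {"offset": [2.4, 3, -1.7], "spin": 0, "jaw": 0},
    {"offset": [2.4, 3, -1.7], "spin": 0, "jaw": 0},
  ],
)

```text
time: 33.17
eef_pos: [550.8, -18.7, 71.5]
orientation: [[0.266, 0.964, 0.009], [0.964, -0.266, -0.001], [0.002, 0.009, -1.0]]
ft_force: [-5.3, 4.7, 38.1]
grip_width: 0.3
grasp_force: 18.7
```

play_rows(
  rows=[
    {"offset": [0, 0, -4.5], "spin": 0, "jaw": 0},
    {"offset": [4, 0, -4.8], "spin": 0, "jaw": 0},
    {"offset": [7.6, 0, -4.5], "spin": 0, "jaw": 0},
    {"offset": [7.6, 0, -1], "spin": 0, "jaw": 0},
    {"offset": [7.6, 0, -0.3], "spin": 0, "jaw": 0},
    {"offset": [7.6, 0, -0.1], "spin": 0, "jaw": 0},
    {"offset": [7.6, 0, -0.1], "spin": 0, "jaw": 0},
  ],
)

```text
time: 34.05
eef_pos: [566.2, 55.3, 68.9]
orientation: [[0.267, 0.964, -0.003], [0.964, -0.267, 0.002], [0.001, -0.004, -1.0]]
ft_force: [-9.1, 5.7, 18.1]
grip_width: 0.7
grasp_force: 10.8
```

play_rows(
  rows=[
    {"offset": [0, -3, -3], "spin": 0, "jaw": 0},
    {"offset": [-2, -4, -8], "spin": 10, "jaw": 0},
    {"offset": [-4, -4, -13.5], "spin": 20, "jaw": 0},
    {"offset": [-9, -3, -13.5], "spin": 90, "jaw": 0},
    {"offset": [-11, -2, -13.5], "spin": 90, "jaw": 0},
    {"offset": [-11, -2, -13.5], "spin": 90, "jaw": 0},
    {"offset": [-11, -2, -13.5], "spin": 90, "jaw": 0},
    {"offset": [-11, -2, -13.5], "spin": 90, "jaw": 0},
    {"offset": [-11, -2, -13.5], "spin": 90, "jaw": 0},
    {"offset": [-11, -2, -13.5], "spin": 90, "jaw": 0},
    {"offset": [-11, -2, -13.5], "spin": 90, "jaw": 0},
    {"offset": [-11, -2, -13.5], "spin": 90, "jaw": 0},
  ],
)

```text
time: 35.55
eef_pos: [519.2, -46.3, 202.1]
orientation: [[0.964, -0.265, -0.001], [-0.265, -0.964, 0.0], [-0.001, -0.0, -1.0]]
ft_force: [0.1, 0.7, 1.1]
grip_width: 0.4
grasp_force: 0.0
```

play_rows(
  rows=[
    {"offset": [4, -2, -0.1], "spin": 0, "jaw": 0},
    {"offset": [8, -2, -0.1], "spin": 0, "jaw": 0},
    {"offset": [9.8, -2, -0.1], "spin": 0, "jaw": 0},
    {"offset": [10.6, -2, -0.1], "spin": 0, "jaw": 0},
    {"offset": [11.2, -2, -0.1], "spin": 0, "jaw": 0},
    {"offset": [11.7, -2, -0.1], "spin": 0, "jaw": 0},
    {"offset": [11.7, -2, -0.1], "spin": 0, "jaw": 0},
  ],
)

```text
time: 36.42
eef_pos: [637.7, -57.9, 203.6]
orientation: [[0.964, -0.266, 0.001], [-0.266, -0.964, -0.0], [0.001, -0.0, -1.0]]
ft_force: [-0.2, 0.1, -0.5]
grip_width: 0.1
grasp_force: 0.1
```

play_rows(
  rows=[
    {"offset": [-4, 0, 0], "spin": 0, "jaw": 0},
    {"offset": [-10, 0, -1], "spin": 0, "jaw": 0},
    {"offset": [-10, 20, -2], "spin": 0, "jaw": 0},
    {"offset": [-10, 28, -2], "spin": 0, "jaw": 0},
    {"offset": [-10, 28, -2], "spin": 0, "jaw": 0},
    {"offset": [-10, 28, -2], "spin": 0, "jaw": 0},
    {"offset": [-10, 28, -2], "spin": 0, "jaw": 0},
  ],
)

```text
time: 37.3
eef_pos: [465.6, -304.1, 223.5]
orientation: [[0.963, -0.269, 0.001], [-0.269, -0.963, -0.001], [0.001, 0.001, -1.0]]
ft_force: [0.9, 0.6, -0.0]
grip_width: 0.4
grasp_force: 0.0
```

```bash
python3 - <<'E'
from h import *
f=frame("top");g=frame("scene")
cv2.imwrite("pics/c6.png",np.hstack([crop(f,(232,142,308,224),5)[:400],crop(g,(215,165,295,245),5)[:400]]))
print(env.sense()["time"])
E
```

```text
37.4
```

View pics/c6.png

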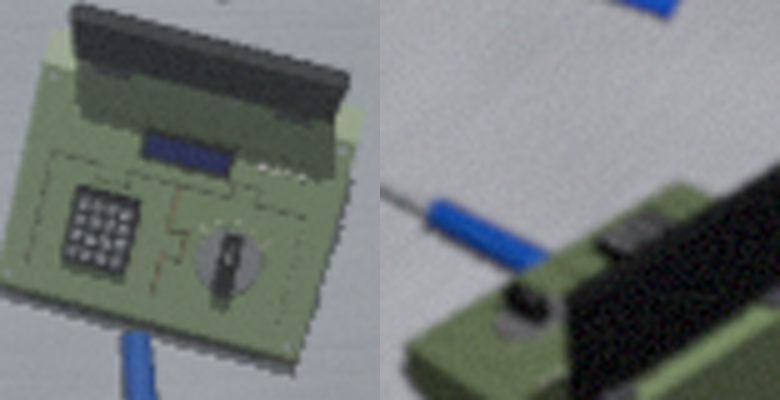

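Crops: both panels fill their places, their outlines thin and closed with the dovetails interlocked near (180,240), and the screen is upright. I'll fit the screen angle to check it.

```bash
cat > scr.py <<'E'
from h import *
F=[frame("top"),frame("scene")]
con=np.array([569.5,-37.3,np.radians(-15.3)])
wins=[(236,138,76,34),(240,180,75,75)]
Ws=[]
for f,(x0,y0,w,h) in zip(F,wins):
    im=f["image"].astype(float)[y0:y0+h,x0:x0+w];g=im.mean(2);gr=im[:,:,1]-im[:,:,2]
    Ws.append(np.clip((75-g)/40,0,1)*(gr<12));
def verts(hx,th,dx,dy):
    out=[];c,s=np.cos(con[2]),np.sin(con[2])
    for y in(-100,100):
        for xx in(-7,7):
            for zz in(6,121):
                x=hx-np.sin(th)*zz+np.cos(th)*xx;z=139+np.cos(th)*zz+np.sin(th)*xx
                out.append([con[0]+dx+c*x-s*y,con[1]+dy+s*x+c*y,z])
    return np.array(out)
def one(i,q):
    f=F[i];x0,y0,w,h=wins[i];s=8
    uv=(proj(f,verts(*q))-[x0,y0]+.5)*s-.5
    hu=cv2.convexHull(np.float32(uv));m=np.zeros((h*s,w*s),np.uint8)
    cv2.fillPoly(m,[np.round(hu*16).astype(np.int32)],255,cv2.LINE_AA,4)
    m=cv2.GaussianBlur(cv2.resize(m,(w,h),interpolation=cv2.INTER_AREA)/255.,(0,0),.6)
    return ((m-Ws[i])**2).sum()
for sel in((0,),(1,),(0,1)):
    p=np.array([91,.05,0,0]);b=None
    for t in(-.1,.05,.2):
        p[1]=t;S=np.vstack([p,p+[4,0,0,0],p+[0,.1,0,0],p+[0,0,3,0],p+[0,0,0,3]])
        r=minimize(lambda q:sum(one(i,q) for i in sel)+((q[2:]/2)**2).sum()+((q[0]-91)/3)**2,p,method="Nelder-Mead",options=dict(initial_simplex=S,maxiter=800))
        b=r if b is None or r.fun<b.fun else b
    print(sel,b.x.round(3),round(b.fun,1),[W.sum().round() for W in Ws])
E
python3 scr.py
```

```text
(0,) [95.16   0.185  1.794 -0.44 ] 68.9 [np.float64(307.0), np.float64(1329.0)]
(1,) [ 9.1395e+01 -2.6000e-02 -2.3000e-01  4.1200e-01] 124.4 [np.float64(307.0), np.float64(1329.0)]
(0, 1) [ 9.2424e+01  6.4000e-02  1.2630e+00 -5.3600e-01] 402.3 [np.float64(307.0), np.float64(1329.0)]
```

```bash
sed -i 's|Ws.append.*|i=len(Ws);Ws.append(np.clip(((100 if i==0 else 75)-g)/30,0,1)*np.clip(((8-(im[:,:,1]-(im[:,:,0]+im[:,:,2])/2)) /4),0,1))|' scr.py
cat >> scr.py <<'E'
pic=[]
for i in(0,1):
    x0,y0,w,h=wins[i];pic.append(cv2.resize((Ws[i]*255).astype(np.uint8),None,fx=5,fy=5))
    g=F[i]["image"][y0:y0+h,x0:x0+w,::-1].copy()
    g=cv2.resize(g,None,fx=5,fy=5,interpolation=cv2.INTER_CUBIC)
    for th,c in((0,(0,255,0)),(.14,(0,0,255))):
        hu=cv2.convexHull(np.float32((proj(F[i],verts(91.4,th,0,0))-[x0,y0]+.5)*5-.5))
        cv2.polylines(g,[hu.astype(np.int32)],True,c,1,cv2.LINE_AA)
    pic.append(g)
a=np.zeros((560,760,3),np.uint8)
a[:170,:380]=pic[0][:,:,None];a[:170,380:]=pic[1];a[170:545,:375]=pic[2][:,:,None];a[170:545,380:755]=pic[3]
cv2.imwrite("pics/c7.png",a)
E
python3 scr.py
```

```text
(0,) [ 9.1725e+01  4.7000e-02  4.0000e-01 -9.2000e-01] 83.3 [np.float64(656.0), np.float64(1269.0)]
(1,) [ 9.0462e+01 -3.6000e-02 -3.2000e-02  7.9000e-01] 164.3 [np.float64(656.0), np.float64(1269.0)]
(0, 1) [9.1586e+01 1.9000e-02 3.8300e-01 3.2300e-01] 303.5 [np.float64(656.0), np.float64(1269.0)]
```

View pics/c7.png

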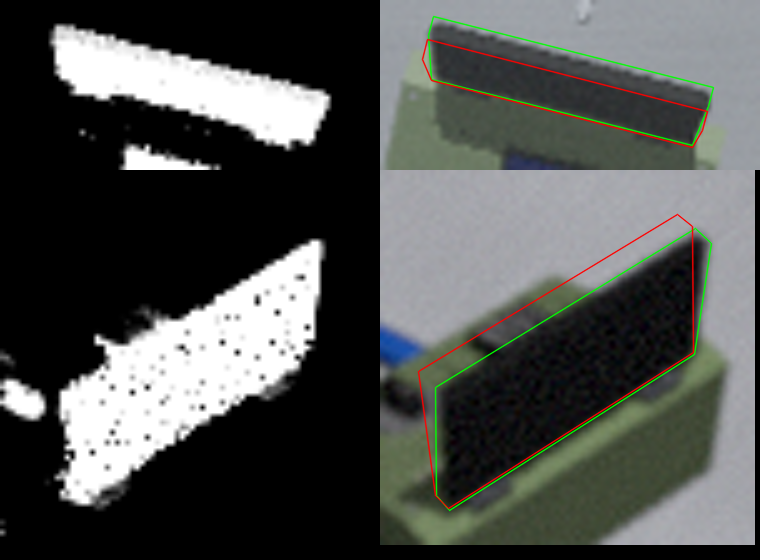

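The green outline (0 rad) matches the screen in both views and the red one (0.14 rad) clearly does not, so the screen is upright. The gripper is clear of everything, so I hand in.

```bash
python3 -c "
from rig import env
print(env.close_job())"
```

```text
the job is handed in; nothing more can be done
None
```

I set the screen upright (measured within about 0.05 rad), seated both panels flush with their dovetails interlocked, and handed the job in at about 37 s; no verdict was returned.

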